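# Fish the dropped steel bar out of the instrument's gap

## Task

A small steel bar has slipped into the narrow gap of the measuring instrument and lies under its clear cover. Take the bent rod with the rubber tip from its rack, draw the bar out along the gap until it lies flat and wholly clear of the gap's mouth, pressing gently (the bar and the instrument are delicate: no more than about 15 N), then hang the rod back upright in the rack. Touch the bar only with the rod and leave everything else on the bench where it is.

Things in the scene. Friction and masses are not known exactly. Their poses are not given: they have to be found in the camera images.
- instrument: Fixed: two casings 90 mm high, 125 mm deep (left grey, 100 mm wide; right white, 160 mm wide), between them a straight gap 20 mm wide, open above and towards the robot, closed at x = 115 mm. Origin: middle of the gap's mouth at bench height; +x runs level into the gap, +y left, z up. A camera mast 200 mm high stands on the white casing at x = 105, y = -165 to -65 mm.
- gap_end (a point): Point on the gap's centre line at its closed end (instrument x = 115 mm), 14 mm above the bench: top of the rigid, fixed floor strip (smooth dark steel, 18 mm wide, slippery) that runs from here out of the mouth to x = -85 mm. The strip does not lie level: at its free end it is up to 8 mm higher or lower than here (0.04 rad at most, different each time, not measured).
- cover_edge (a point): Middle of the lower front edge of the clear plastic cover (4 mm thick, axes as the instrument) that bridges the gap from here (instrument x = 55 mm) to the closed end; its underside is 62 mm above the bench. A rod's shaft must stay on the robot's side of it; its foot reaches in below.
- bar: Loose steel bar 56 x 15 x 6 mm, smooth, about 40 g, lying flat on the strip below the cover with its length (its x axis) along the gap, at most 7 mm from the closing wall: too little room to hook behind it, so it must be pressed from above and dragged. Origin: centre of its underside; z up.
- rod: Bent rod, 160 g, hanging upright in the rack. Origin: on the shaft's axis at the underside of its black flange (36 x 36 x 6 mm). Above it a black handle 22 x 22 mm square from z = 6 to 56 mm, faces square to x and y. Below it an 8 mm steel shaft runs down to z = -100 mm, bends and runs 45 mm along +x (the foot, 8 mm thick) to a rubber tip pointing down.
- rod_tip (a point): Lowest point of the rod's ball-shaped rubber tip, 12 mm in diameter: x = 45, z = -118 mm in the rod's frame. The rubber grips the steel bar well (friction about 1); the bar slides easily on the strip (about 0.3). Pressing is stiff: the force grows by roughly 10 N per mm.
- rack: Fixed rack: base plate 120 x 90 mm; two level rails along its x axis, each 10 mm wide, with an 18 mm slot between them, tops 135 mm above the bench, from x = -45 to 65 mm, on four 10 mm posts at x = -40 and 60 mm. Origin: on the bench under the rod's place. The rod, foot along +x, is lifted straight up out of the slot and lowered straight down into it.
- rack_seat (a point): Middle of the rod's place at the height of the rails' tops: the rod's origin (flange underside) sits here, its x axis along the rack's x axis.
- dish: Bystander: glass dish, 80 mm across, 14 mm high, on the white casing. Origin: centre of its underside.
- spacer: Bystander: brass ring, 40 mm across, 10 mm high, on the grey casing. Origin: centre of its underside.
- driver: Bystander: screwdriver 150 mm long lying on the bench.
- vial: Bystander: amber jar, 28 mm across, 55 mm high, upright on the bench. Origin: centre of its underside.
- mouse: Bystander: round black computer mouse, 64 mm across, 34 mm high. Origin: centre of its underside.
- slide_box: Bystander: open white box with dividers, 80 x 110 x 35 mm. Origin: centre of its underside.
- wash: Bystander: white bottle, 60 mm across, 150 mm high, upright. Origin: centre of its underside.
Things that resemble listed ones, but are neither listed nor needed, are in the scene too. What is shaped like the rod but red or turquoise is not meant.

How it is judged (in metres and radians):
On the way, in this order (a step that is already met when the one before it is completed fails the run):
1. the rod is lifted out of the rack (distance between rod and rack_seat above 0.06 m), for 0.1 s.
2. the bar is drawn out of the gap by the rod, lying flat (x of bar in the frame of instrument below -0.03 m and angle between bar's own z axis and vertical below 0.2 rad), for 0.2 s.
At the end, for the whole second after the job is handed in: The bar lies flat (0.2 rad) and still in front of the gap, its centre 30 to 120 mm out of the mouth (so wholly clear), lower than 30 mm; the rod hangs upright (0.15 rad) and still in the rack, released, its origin within 25 mm of rack_seat (all of step 2 and x of bar in the frame of instrument above -0.12 m and height (world z) of bar below 0.03 m and linear speed of bar below 0.02 m/s and distance between rod and rack_seat below 0.025 m and angle between rod's own z axis and vertical below 0.15 rad and linear speed of rod below 0.03 m/s); the robot touches nothing.
It fails at once if the rod presses on the bar with more than 18 N (contact force between rod and bar above 18 N).
It fails at once if the rod presses on the instrument or its strip with more than 18 N (contact force between rod and instrument above 18 N).
It fails at once if the gripper or arm touches the bar (contact force between any of the fingers, the arm and bar above 0.5 N).
It fails at once if the gripper or arm pushes the instrument with more than 18 N (contact force between any of the fingers, the arm and instrument above 18 N).
It fails at once if a bystander is moved by more than 30 mm (distance of any of dish, driver, vial, mouse, slide_box, wash, spacer from where it was at the start of the episode above 0.03 m).
It also fails if it takes over 70 s, if anything falls off the work surface, if the arm or the gripper's body presses on something with over 40 N, if the wrist force passes 120 N, or if a joint passes its speed limit or range.

## Robot

A 6-joint arm with a two-finger parallel gripper is mounted at the origin on the work surface. World frame = base frame: x ahead of the robot, y to its left, z up, the work surface at z = 0. Lengths are in mm, angles in rad, forces in N, time in s.
With the tool pointing down it reaches from about 300 to 775 mm from the base axis. Payload 14.6 kg.
Tool frame: the origin (TCP) lies midway between the tips of the shut fingers; the grasp point (between the pads) lies 19 mm behind it; y points along the fingers, z is the direction in which the jaws open and shut, and the axes are right-handed (so a half turn about y gives the same grasp; the last joint's range is limited). The gripper opens to 94 mm and grips with 3 to 60 N. Pads are 16 mm wide; open, the fingers measure 119 mm over their backs; the gripper's body (75 mm by 177 mm) begins 78 mm behind the grasp point.
Start: joints at [1.196, 0.3, 1.521, -0, 1.321, -0.067], TCP at [166.627, 524.142, 205.446] pointing down, gripper open.
Joint ranges: [-3.03, 3.03], [-0.79, 2.21], [0.23, 2.52], [-1.04, 4.18], [0, 3.07], [-2.55, 2.55]. Speed limits (rad/s): [2.22, 2.22, 2.57, 3.14, 3.14, 3.14].

## Interface

Orientations are given as [roll, pitch, yaw] about the fixed x, y, z axes, in that order (R = Rz(yaw) Ry(pitch) Rx(roll)).
In Python, from cell import manip gives the robot as it stands.
- The arm moves only by the tool play_rows, never from a script. Its argument "series" is a list of rows, each a list of 3 entries, a list of its own where there are three numbers: the shift along the tool's x, y, z in m, then the turn about the tool's y in rad, then the closure, from 0 (fully open) to 1 (shut). In form: [[[dx, dy, dz], twist, grip], ...]. A call has 1 to 20 rows; each row is the pose to reach, as a shift and turn from the pose measured when the call began, along the tool's axes at that moment; what a row does not reach only later rows make up. A row lasts 1/10 s, in which the tool goes at most 50 mm and 8.59 degrees, less where a joint would pass 70% of its speed; a pose out of reach is approached as far as the arm can. A call with a gripper value outside its range is refused whole. The fingers move at their own pace and stop on an object; "squeeze" is the grip in N (left out, the last holds). Time passes only in rows, so rows that repeat a pose let the fingers close. It gives the time, the measured TCP pose, the force and the opening at its end, in the units of the state.
- manip.read_state(): the state, without advancing time (a new reading comes with each control period).
- manip.camera(name): name is "scene" or "side" or "wrist"; returns the picture (420x560x3 uint8, red, green, blue); there is no depth.
- manip.camera_params(name): a dict with "K" (3x3 intrinsics, pixels), "rvec" (rotation vector, rad) and "tvec" (3), from world to camera coordinates, as OpenCV has them. Camera axes: x right, y down, z forward; pixel columns grow to the right and rows downward; lengths in mm; the calibration is good to about 2 mm. A picture is of the moment at which its call begins: read the wrist's pose just before it. camera_params takes no time and is no camera call; for the wrist camera it gives the pose at the moment of the call.
- manip.sign_off(): hands the job in, once; it reports no verdict.
The state is a dict: "clock": time; "joints": joint angles; "qd": joint speeds; "effort": joint torques, N m; "eef_pos": TCP position; "eef_rot": TCP orientation; "wrist_force": force on the tool from outside, world axes, zero at the start; "moment": the same for the moment, N m; "finger_gap": finger opening in mm.
Only numpy, scipy, OpenCV 4.12 (cv2) and the standard library are available. Lean on these libraries where they do the work, as an engineer would, in place of code of your own. Each camera call takes 0.05 s, during which the arm holds its last target. There are 200 camera calls.

## Working session

There is one attempt and no reset: what is moved stays moved. The work goes in short steps, Python scripts to look and compute and a tool call to move; the robot and the scene stay as the last step left them, time stands still between calls to the robot, and variables do not carry over. Pictures are saved under pics/ and viewed, about 8 in all and at most 12, crops included, and the job is handed in when it is done.

Besides the shell and the picture viewer there is one more tool, called after "Request:" in YAML: its name, and indented under it one key for each argument. play_rows: Moves the arm, as the interface text tells. Its arguments: {"type":"object","properties":{"series":{"type":"array","items":{"type":"array"}},"squeeze":{"type":"number"}},"required":["series"]}

```bash
mkdir -p pics; ls; python3 - <<'E'
from cell import manip
import cv2
s=manip.read_state(); print(s)
for n in ("scene","side","wrist"):
    p=manip.camera_params(n); print(n,p)
    cv2.imwrite(f"pics/{n}0.png",manip.camera(n)[:,:,::-1])
E
```

```text
pics
{'clock': 0.0, 'joints': array([ 1.19642358e+00,  3.00495363e-01,  1.52158703e+00, -1.58630725e-05,
        1.32070512e+00, -6.66050939e-02]), 'qd': array([ 3.78808244e-04,  7.74091739e-04, -1.62968510e-03,  6.31928564e-04,
       -1.42995211e-05, -2.06244825e-04]), 'effort': array([-2.02225834e-03, -5.31811953e+01, -3.52723718e+01,  7.06928736e-02,
        2.45281780e-02, -1.18860912e-04]), 'eef_pos': array([166.52388287, 523.90396454, 204.87050756]), 'eef_rot': array([-1.57198956e+00,  6.41944263e-05, -3.07763759e-01]), 'wrist_force': array([0.7165546 , 0.46865119, 0.32282379]), 'moment': array([ 0.00585576, -0.04781141,  0.02195471]), 'finger_gap': 94.39163702688624}
scene {'K': array([[409.86214551,   0.        , 280.62472695],
       [  0.        , 409.86214551, 209.28863421],
       [  0.        ,   0.        ,   1.        ]]), 'rvec': array([ 0.94105962,  2.69252565, -0.77106546]), 'tvec': array([ 455.18787558, -197.90333867, 1349.02113979])}
side {'K': array([[435.94858896,   0.        , 271.65777497],
       [  0.        , 435.94858896, 209.52123559],
       [  0.        ,   0.        ,   1.        ]]), 'rvec': array([ 2.32387593, -0.6741792 ,  0.26767652]), 'tvec': array([-488.99834548,  248.13620927, 1254.80134095])}
wrist {'K': array([[341.99565495,   0.        , 280.81426517],
       [  0.        , 341.99565495, 208.50344959],
       [  0.        ,   0.        ,   1.        ]]), 'rvec': array([-2.35341058, -1.72241491, -0.23081567]), 'tvec': array([-549.93174579,  -28.24944176,  392.7633764 ])}
```

View pics/scene0.png

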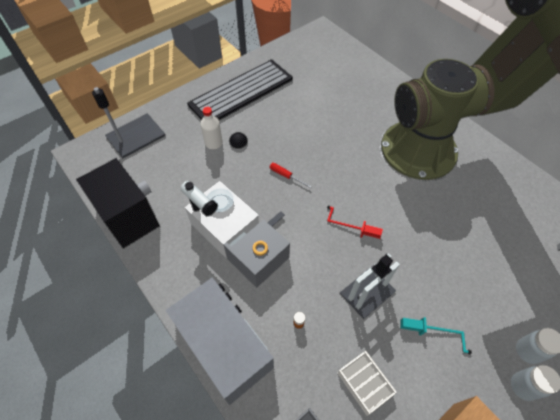

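View pics/side0.png

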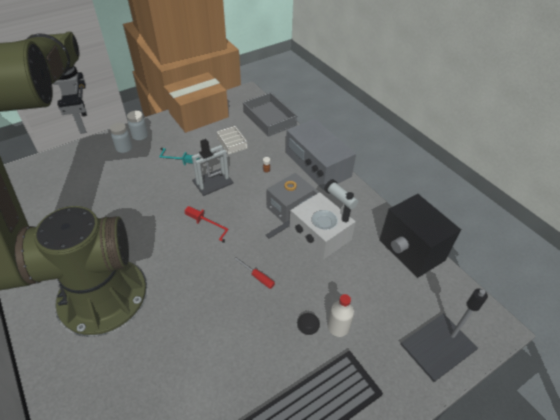

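The scene view shows the rack with the black-handled rod near (370,285) and the instrument near (245,230). In the side view they are near (210,170) and (305,215). I'll enlarge both.

```bash
cat > h.py <<'E'
import numpy as np, cv2
from cell import manip
def cam(n):
    p=manip.camera_params(n); R=cv2.Rodrigues(np.array(p["rvec"]))[0]; return p["K"],R,np.array(p["tvec"]).ravel()
def tri(obs):  # obs: list of (camtuple,(u,v))
    A=[];b=[];rays=[]
    for (K,R,t),uv in obs:
        c=-R.T@t; d=R.T@np.linalg.solve(K,[uv[0],uv[1],1]); d/=np.linalg.norm(d)
        P=np.eye(3)-np.outer(d,d); A.append(P); b.append(P@c)
    x=np.linalg.lstsq(np.vstack(A),np.hstack(b),rcond=None)[0]
    res=[np.linalg.norm(P@x-q) for P,q in zip(A,b)]
    return x,max(res)
def plane(c,uv,z):
    K,R,t=c; o=-R.T@t; d=R.T@np.linalg.solve(K,[uv[0],uv[1],1]); return o+d*(z-o[2])/d[2]
def proj(c,X):
    K,R,t=c; return cv2.projectPoints(np.atleast_2d(np.array(X,float)),cv2.Rodrigues(R)[0],t,K,None)[0].reshape(-1,2)
E
python3 - <<'E'
import cv2,numpy as np
s=cv2.imread('pics/scene0.png');d=cv2.imread('pics/side0.png')
def crop(im,u,v):
    c=cv2.resize(im[v:v+60,u:u+80],(400,300),interpolation=cv2.INTER_CUBIC)
    for k in range(0,80,10): cv2.putText(c,str(u+k),(k*5,8),0,.3,(0,255,255),1); c[::5,k*5]=(0,255,255)
    for k in range(0,60,10): cv2.putText(c,str(v+k),(0,k*5+4),0,.3,(0,255,0),1); c[k*5,::5]=(0,255,0)
    return c
a=np.vstack([np.hstack([crop(s,335,250),crop(d,180,135)]),np.hstack([crop(s,220,200),crop(d,262,170)])])
cv2.imwrite('pics/c1.png',a)
E
```

```text
(no output)
```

View pics/c1.png

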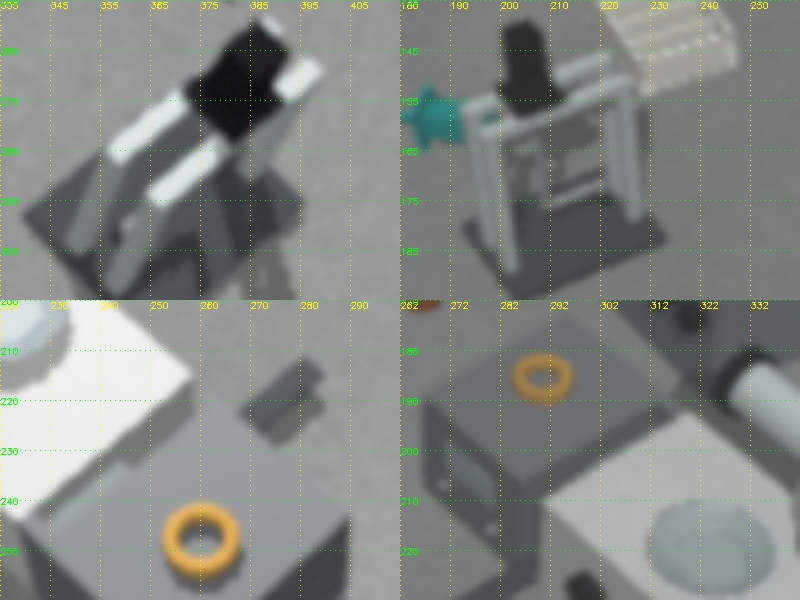

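View pics/wrist0.png

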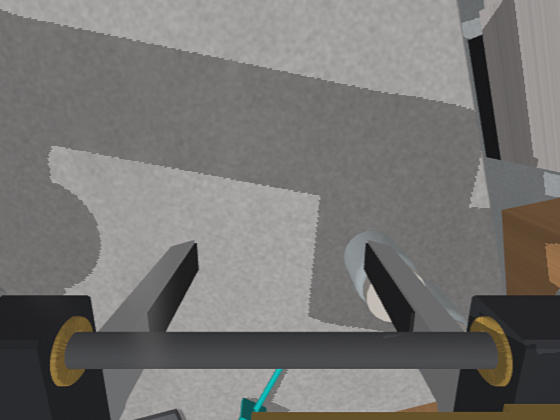

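```bash
python3 - <<'E'
from h import *
S=cam("scene");D=cam("side"); np.set_printoptions(precision=1,suppress=True)
print("cams",-S[1].T@S[2],-D[1].T@D[2])
for n,uv in dict(railA_far=(358.5,280),railB_far=(366.5,289),railB_near=(396.5,264),railA_near=(388,254)).items(): print(n,plane(S,uv,135))
for n,uv in dict(rB_a=(196,165.5),rB_b=(226,151),rA_a=(194,156),rA_b=(221,147)).items(): print('side',n,plane(D,uv,135))
print("base corners S",[plane(S,u,0) for u in [(340,264+0),(339.5,293)]])
print("ring scene/side",plane(S,(260,247),100),plane(D,(290.5,185),100),tri([(S,(260,247)),(D,(290.5,185))]))
for n,uv in dict(white_front_gapcorner=(258,215),grey_frontgap=(271,226+0),grey_frontleft=(290,243),grey_backgap=(226,243)).items(): print(n,plane(S,uv,90))
for n,uv in dict(strip_end1=(284,213),strip_end2=(285,220)).items(): print(n,plane(S,uv,14))
for n,uv in dict(grey_frontgap=(286,206),grey_frontleft=(267,190),white_fg=(291,211),grey_backgap=(316,193-0)).items(): print('side',n,plane(D,uv,90))
E
```

```text
cams [ 910.8  403.6 1036.2] [  52.7 -818.2 1096.8]
railA_far [534.5 231.4 135. ]
railB_far [535.6 258.9 135. ]
railB_near [434.4 258.8 135. ]
railA_near [431.  227.7 135. ]
side rB_a [422.1 216.7 135. ]
side rB_b [540.5 229.  135. ]
side rA_a [437.3 263.3 135. ]
side rA_b [536.1 256.8 135. ]
base corners S [array([485.1, 140.1,   0. ]), array([543.3, 200.6,   0. ])]
ring scene/side [653.5   4.  100. ] [654.8   4.6 100. ] (array([654. ,   4.1, 100.7]), np.float64(0.3461988391065137))
white_front_gapcorner [596.9 -80.5  90. ]
grey_frontgap [590.4 -31.7  90. ]
grey_frontleft [583.   38.9  90. ]
grey_backgap [712.7 -64.2  90. ]
strip_end1 [508.  -77.6  14. ]
strip_end2 [520.7 -57.2  14. ]
side grey_frontgap [595.8 -57.8  90. ]
side grey_frontleft [582.9  34.4  90. ]
side white_fg [597.2 -83.7  90. ]
side grey_backgap [710.  -61.8  90. ]
```

```bash
cat >> h.py <<'E'
from scipy.spatial.transform import Rotation as Ro
np.set_printoptions(precision=2,suppress=True)
def tool():
    s=manip.read_state(); return np.array(s["eef_pos"]),Ro.from_euler('xyz',s["eef_rot"]).as_matrix(),s
E
python3 - <<'E'
from h import *
p,T,s=tool();K,R,t=cam("wrist")
c=-R.T@t; print("cam",c,"in tool",T.T@(c-p)); print("cam axes in tool",(T.T@R.T))
# candidate: yaw -> 0, TCP at X
def at(P,yaw,X):
    T2=Ro.from_euler('xyz',[-np.pi/2,0,yaw]).as_matrix(); Rc=R@T@T2.T; c2=P+T2@(T.T@(c-p)); return proj((K,Rc,-Rc@c2),X)
for P in ([430,244,300],[500,-30,330],[520,-60,330],[460,-60,330]):
    print(P,at(np.array(P,float),0,[[473,244,191],[536,244,135],[425,244,135],[515,-65,14],[590,-65,14],[700,-62,20],[583,38,90]]).round().tolist())
def shift(P,yaw): print(P,"shift m",T.T@(np.array(P)-p)/1000,"twist",-(yaw-s["eef_rot"][2]))
shift([430,244,300],0); shift([500,-60,330],0)
E
```

```text
cam [ 93.46 547.63 385.91] in tool [ -76.84 -180.87    0.25]
cam axes in tool [[-0.    0.96  0.26]
 [-0.   -0.26  0.96]
 [ 1.    0.    0.  ]]
[430, 244, 300] [[280.0, 251.0], [280.0, 285.0], [280.0, 187.0], [66.0, 231.0], [74.0, 278.0], [85.0, 344.0], [119.0, 301.0]]
[500, -30, 330] [[572.0, 170.0], [519.0, 217.0], [539.0, 117.0], [257.0, 179.0], [258.0, 228.0], [260.0, 294.0], [332.0, 241.0]]
[520, -60, 330] [[609.0, 148.0], [549.0, 200.0], [571.0, 97.0], [277.0, 166.0], [277.0, 215.0], [279.0, 283.0], [356.0, 227.0]]
[460, -60, 330] [[593.0, 211.0], [538.0, 249.0], [559.0, 155.0], [277.0, 206.0], [277.0, 252.0], [279.0, 316.0], [354.0, 269.0]]
[430, 244, 300] shift m [ 0.34 -0.09 -0.19] twist -0.30777245350211935
[500, -60, 330] shift m [ 0.49 -0.12 -0.46] twist -0.30777245350211935
```

Request:
play_rows:
  series:
    - [[0.04,-0.02,-0.02],-0.05,0]
    - [[0.08,-0.04,-0.04],-0.15,0]
    - [[0.125,-0.06,-0.065],-0.25,0]
    - [[0.17,-0.08,-0.09],-0.308,0]
    - [[0.21,-0.095,-0.115],-0.308,0]
    - [[0.25,-0.095,-0.14],-0.308,0]
    - [[0.29,-0.095,-0.165],-0.308,0]
    - [[0.335,-0.095,-0.185],-0.308,0]
    - [[0.335,-0.095,-0.185],-0.308,0]
    - [[0.335,-0.095,-0.185],-0.308,0]
    - [[0.335,-0.095,-0.185],-0.308,0]

```text
clock: 1.25
eef_pos: [429.2, 246.9, 300.1]
eef_rot: [-1.572, 0.001, 0.001]
wrist_force: [-0.1, -0.2, -0.6]
finger_gap: 94.3
```

```bash
cat >> h.py <<'E'
import pickle
def snap(n):
    p,T,s=tool(); c=cam("wrist"); im=manip.camera("wrist")[:,:,::-1].copy()
    cv2.imwrite(f"pics/{n}.png",im); pickle.dump((c,p,T),open(f"{n}.pkl","wb")); print(n,p,s["eef_rot"],s["clock"])
def to(P,yaw):
    p,T,s=tool(); print("shift",T.T@(np.array(P)-p)/1000,"twist",-(yaw-s["eef_rot"][2]))
E
python3 - <<'E'
from h import *
snap("r1"); to([430,180,300],0); to([470,-60,330],0); to([520,-20,330],0)
E
```

```text
r1 [429.21 246.89 300.07] [-1.57  0.    0.  ] 1.25
shift [ 0.    0.   -0.07] twist 0.001630520158113491
shift [ 0.04 -0.03 -0.31] twist 0.001630520158113491
shift [ 0.09 -0.03 -0.27] twist 0.001630520158113491
```

Request:
play_rows:
  series:
    - [[0,0,-0.035],0,0]
    - [[0,0,-0.067],0,0]
    - [[0,0,-0.067],0,0]
    - [[0,0,-0.067],0,0]

```text
clock: 1.7
eef_pos: [428.8, 180.8, 300.5]
eef_rot: [-1.571, -0.0, 0.002]
wrist_force: [-0.0, -0.2, 0.1]
finger_gap: 93.9
```

```bash
python3 - <<'E'
from h import *
snap("r2"); to([470,-60,330],0)
E
```

```text
r2 [428.76 180.83 300.52] [-1.57 -0.    0.  ] 1.7
shift [ 0.04 -0.03 -0.24] twist 0.0027083969246559647
```

Request:
play_rows:
  series:
    - [[0.01,-0.01,-0.045],0,0]
    - [[0.02,-0.02,-0.09],0,0]
    - [[0.03,-0.03,-0.135],0,0]
    - [[0.04,-0.03,-0.18],0,0]
    - [[0.04,-0.03,-0.21],0,0]
    - [[0.04,-0.03,-0.24],0,0]
    - [[0.04,-0.03,-0.24],0,0]
    - [[0.04,-0.03,-0.24],0,0]

```text
clock: 2.55
eef_pos: [469.7, -58.0, 330.3]
eef_rot: [-1.571, 0.0, 0.003]
wrist_force: [0.2, -0.4, -0.2]
finger_gap: 94.2
```

```bash
python3 - <<'E'
from h import *
snap("i1"); to([530,-20,360],0)
E
```

```text
i1 [469.74 -57.95 330.3 ] [-1.57  0.    0.  ] 2.55
shift [ 0.06 -0.03  0.04] twist 0.003800688764303839
```

Request:
play_rows:
  series:
    - [[0.03,-0.015,0.02],0,0]
    - [[0.06,-0.03,0.04],0,0]
    - [[0.06,-0.03,0.04],0,0]
    - [[0.06,-0.03,0.04],0,0]

```text
clock: 3.0
eef_pos: [529.7, -15.7, 359.9]
eef_rot: [-1.571, 0.001, 0.006]
wrist_force: [-0.6, 0.7, 0.6]
finger_gap: 93.9
```

```bash
python3 - <<'E'
from h import *
snap("i2")
a=np.vstack([np.hstack([cv2.imread(f"pics/{n}.png")[110:400,80:480] for n in q]) for q in (("r1","r2"),("i1","i2"))])
cv2.imwrite("pics/c2.png",a)
E
```

```text
i2 [529.7  -15.75 359.88] [-1.57  0.    0.01] 3.0
```

View pics/c2.png

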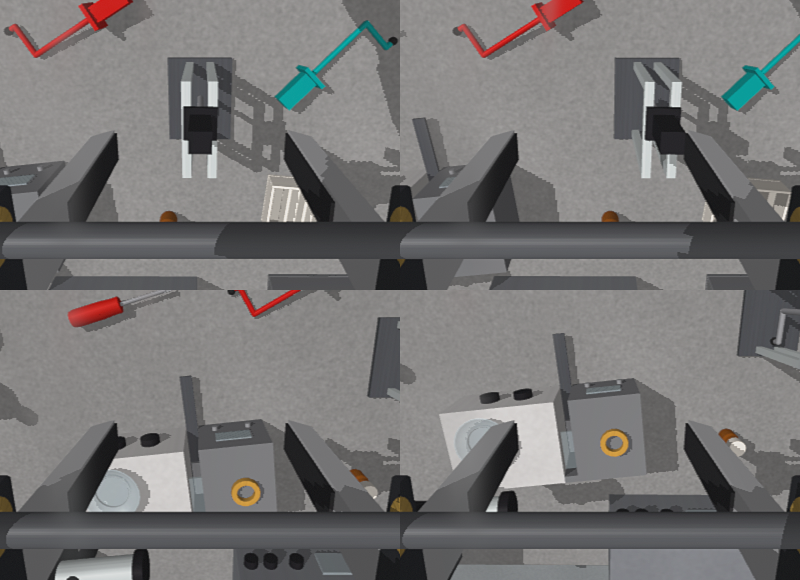

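The r1 and r2 crops show the rack's rails, flange and handle upright. The i1 and i2 crops show the gap, with the strip running slightly up and to the left. I'll extract the rails and the casing tops by mask.

```bash
python3 - <<'E'
from h import *
C={n:pickle.load(open(n+".pkl","rb"))[0] for n in("r1","r2","i1","i2")}
I={n:cv2.imread(f"pics/{n}.png") for n in C}
def rails(n,box):
    u,v,w,h=box; g=I[n][v:v+h,u:u+w].min(2); m=(g>195).astype(np.uint8)
    out=[]
    for c in cv2.findContours(m,0,2)[0]:
        if cv2.contourArea(c)>40: x,y,ww,hh=cv2.boundingRect(c); out.append((x+u,y+v,ww,hh))
    print(n,sorted(out))
rails("r1",(250,170,80,125)); rails("r2",(310,170,60,125))
def white(n):
    m=(I[n].min(2)>175).astype(np.uint8); m=cv2.morphologyEx(m,cv2.MORPH_CLOSE,np.ones((5,5)))
    c=max(cv2.findContours(m,0,2)[0],key=cv2.contourArea); print(n,cv2.contourArea(c),cv2.approxPolyDP(c,4,True).reshape(-1,2).tolist())
white("i1");white("i2")
def z(n,u,v,w=57,h=43,k=7):
    c=cv2.resize(I[n][v:v+h,u:u+w],(400,300),interpolation=cv2.INTER_CUBIC); f=400/w;
    for q in range(0,w,10): cv2.putText(c,str(u+q),(int(q*f),8),0,.3,(0,255,255),1)
    for q in range(0,h,10): cv2.putText(c,str(v+q),(0,int(q*f)+4),0,.3,(0,255,0),1)
    for q in range(0,w,10):
        for r in range(0,h,10): cv2.circle(c,(int(q*f),int(r*f)),1,(0,0,255),-1)
    return c
cv2.imwrite("pics/c3.png",np.vstack([np.hstack([z("r1",255,190,80,60),z("r2",320,190,80,60)]),np.hstack([z("i2",215,150,134,100),z("i2",222,180,107,80)])]))
E
```

```text
r1 [(262, 192, 8, 25), (262, 250, 9, 38), (288, 192, 9, 24), (288, 255, 9, 33)]
r2 [(322, 236, 10, 52), (324, 192, 10, 43), (347, 265, 9, 23), (351, 192, 10, 25)]
i1 2671.0 [[270, 330], [262, 272], [193, 280], [188, 289], [210, 289], [228, 304], [224, 330]]
i2 4753.0 [[232, 223], [119, 234], [133, 288], [141, 279], [135, 254], [145, 242], [194, 240], [200, 274], [179, 306], [244, 302]]
```

View pics/c3.png

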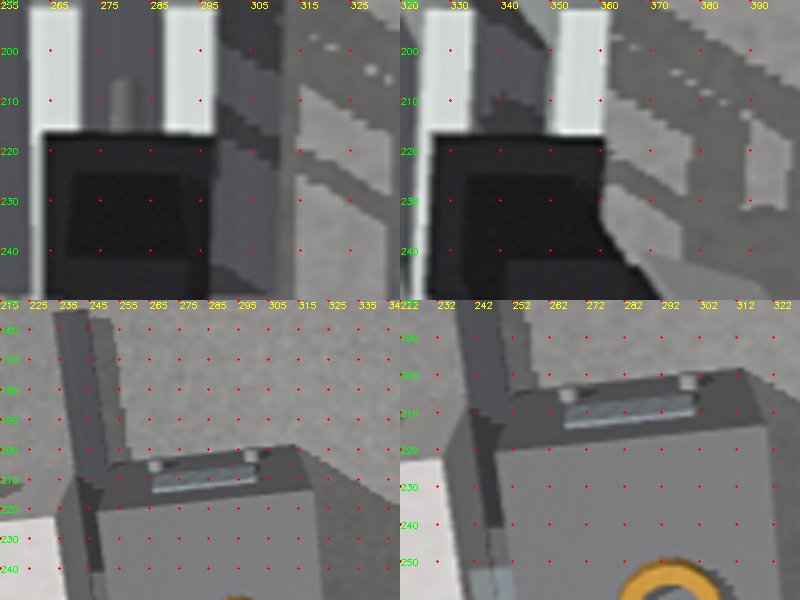

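```bash
python3 - <<'E'
from h import *
C={n:pickle.load(open(n+".pkl","rb"))[0] for n in("r1","r2","i1","i2")}
for a,b in [((262,192),(322+2.2,192)),((297,192),(361,192)),((262,288),(322,288)),((297,288),(356.5,288))]:
    print("rail corner",plane(C["r1"],a,135),plane(C["r2"],b,135),tri([(C["r1"],a),(C["r2"],b)]))
print("handle top r1",plane(C["r1"],(269,243.5),191),plane(C["r1"],(291,264.5),191))
print("flange edge r1",plane(C["r1"],(263.5,217),141),plane(C["r1"],(298,217),141),"r2",plane(C["r2"],(326.5,217),141),plane(C["r2"],(361,217),141))
w=plane(C["i2"],(232.7,222.3),90);g=plane(C["i2"],(248.7,220.6),90);gl=plane(C["i2"],(320.1,214),90);wr=plane(C["i2"],(119,234),90)
print("white gap,grey gap,grey left,white right",w,g,gl,wr,[np.linalg.norm(a-b) for a,b in((w,g),(g,gl),(w,wr))])
w1=plane(C["i1"],(262,272),90); wl=plane(C["i1"],(193,280),90);print("i1 white",w1,wl)
print("tri white gap",tri([(C["i1"],(262.5,271.5)),(C["i2"],(232.7,222.3))]))
d=gl-wr; yaw=np.arctan2(-d[0],d[1]); print("yaw front",yaw)
m=(w+g)/2; 
e=plane(C["i2"],(238.6,154),14); dd=m-e; print("strip end",e,"mouth",m,"dir yaw",np.arctan2(dd[1],dd[0]),np.hypot(*dd[:2]))
print("back white i2",plane(C["i2"],(244,302),90)-w, "cover edge",plane(C["i2"],(240.7,252),66))
E
```

```text
rail corner [429.5  227.61 135.  ] [429.14 226.1  135.  ] (array([431.13, 227.16, 126.9 ]), np.float64(0.1757705997643305))
rail corner [429.45 263.84 135.  ] [429.04 264.24 135.  ] (array([428.78, 263.74, 137.12]), np.float64(0.19986614077142276))
rail corner [539.53 226.16 135.  ] [539.35 227.61 135.  ] (array([535.43, 226.62, 142.42]), np.float64(0.08283747233206079))
rail corner [539.47 265.36 135.  ] [539.25 266.31 135.  ] (array([536.68, 265.1 , 139.95]), np.float64(0.0982349476426796))
handle top r1 [464.7  236.48 191.  ] [485.28 256.57 191.  ]
flange edge r1 [454.71 229.16 141.  ] [454.66 264.96 141.  ] r2 [454.38 228.67 141.  ] [454.29 264.51 141.  ]
white gap,grey gap,grey left,white right [596.46 -81.37  90.  ] [593.84 -59.22  90.  ] [583.68  38.94  90.  ] [ 614.66 -240.45   90.  ] [np.float64(22.302124564265952), np.float64(98.6864989579296), np.float64(160.11828635248435)]
i1 white [597.   -82.48  90.  ] [ 609.14 -176.06   90.  ]
tri white gap (array([597.21, -81.8 ,  87.87]), np.float64(0.13709879103785805))
yaw front 0.11042066460888948
strip end [510.99 -80.07  14.  ] mouth [595.15 -70.3   90.  ] dir yaw 0.11558469549265779 84.72849532514893
back white i2 [123.27  12.98  -0.  ] cover edge [650.43 -74.32  66.  ]
```

```bash
python3 - <<'E'
from h import *
to([474,246.7,240],0.005); to([474,246.7,148],0.005)
E
```

```text
shift [-0.05  0.12  0.26] twist 0.0005100992511860624
shift [-0.05  0.21  0.26] twist 0.0005100992511860624
```

Request:
play_rows:
  series:
    - [[-0.01,0,0.045],0,0]
    - [[-0.02,0,0.09],0,0]
    - [[-0.03,0.01,0.135],0,0]
    - [[-0.04,0.03,0.18],0,0]
    - [[-0.05,0.06,0.22],0,0]
    - [[-0.054,0.09,0.25],0,0]
    - [[-0.054,0.12,0.263],0,0]
    - [[-0.054,0.12,0.263],0,0]
    - [[-0.054,0.12,0.263],0,0]

```text
clock: 3.95
eef_pos: [473.5, 245.8, 240.9]
eef_rot: [-1.571, 0.001, 0.006]
wrist_force: [-0.1, 0.2, 0.1]
finger_gap: 94.1
```

```bash
cat >> h.py <<'E'
def to(P,yaw):
    p,T,s=tool(); print("shift mm",T.T@(np.array(P)-p),"twist",round(-(yaw-s["eef_rot"][2]),4),"at",p,s["eef_rot"],"F",s["wrist_force"],"t",s["clock"])
E
python3 - <<'E'
from h import *
to([474,246.7,148],0.005); snap("r3"); cv2.imwrite("pics/r3c.png",cv2.resize(cv2.imread("pics/r3.png")[150:400,130:430],None,fx=2,fy=2))
E
```

```text
shift mm [ 0.58 92.85  0.93] twist 0.0006 at [473.52 245.78 240.85] [-1.57  0.    0.01] F [-0.14  0.2   0.1 ] t 3.95
r3 [473.52 245.78 240.85] [-1.57  0.    0.01] 3.95
```

View pics/r3c.png

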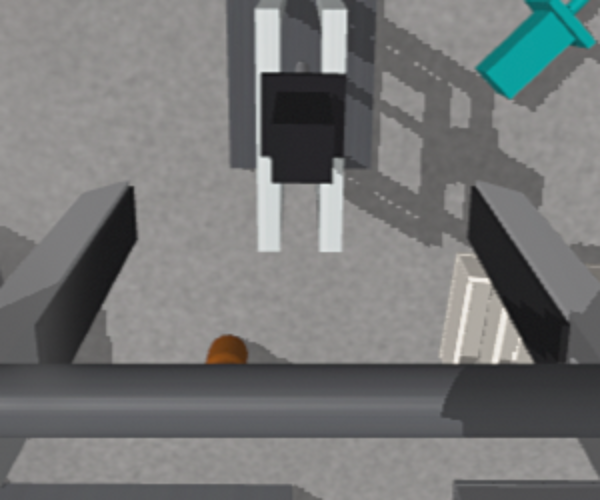

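The handle, at crop (303,150), sits centred between the fingers. I'll descend and grip.

Request:
play_rows:
  series:
    - [[0.001,0.03,0.001],0,0]
    - [[0.001,0.06,0.001],0,0]
    - [[0.001,0.08,0.001],0,0]
    - [[0.001,0.093,0.001],0,0]
    - [[0.001,0.093,0.001],0,0]
    - [[0.001,0.093,0.001],0,0.5]
    - [[0.001,0.093,0.001],0,0.7]
    - [[0.001,0.093,0.001],0,0.9]
    - [[0.001,0.093,0.001],0,1]
    - [[0.001,0.093,0.001],0,1]
    - [[0.001,0.093,0.001],0,1]
    - [[0.001,0.093,0.001],0,1]
    - [[0.001,0.093,0.001],0,1]
    - [[0.001,0.093,0.001],0,1]
    - [[0.001,0.093,0.001],0,1]
    - [[0.001,0.093,0.001],0,1]
  squeeze: 50

```text
clock: 5.6
eef_pos: [475.1, 246.7, 148.7]
eef_rot: [-1.57, -0.001, 0.005]
wrist_force: [-0.9, -0.3, 0.0]
finger_gap: 21.9
```

Request:
play_rows:
  series:
    - [[0,-0.02,0],0,1]
    - [[0,-0.05,0],0,1]
    - [[0,-0.08,0],0,1]
    - [[0,-0.11,0],0,1]
    - [[0,-0.14,0],0,1]
    - [[0,-0.155,0],0,1]
    - [[0,-0.155,0],0,1]
    - [[0,-0.155,0],0,1]
    - [[0,-0.155,0],0,1]

```text
clock: 6.5
eef_pos: [474.7, 246.4, 302.2]
eef_rot: [-1.571, 0.001, 0.005]
wrist_force: [0.0, 0.1, -1.8]
finger_gap: 21.7
```

```bash
python3 - <<'E'
from h import *
for i in range(3): to([475,247,148],0)
# tip target poses: instrument frame
O=np.array([595.5,-70.4]);yaw=.112;c,s=np.cos(yaw),np.sin(yaw)
for tx in (-40,84,-30):
    r=tx-45; P=O+[c*r,s*r]; print(tx,P)
P=O+np.array([c,s])*(-85); to([*P,303],yaw)
for n in("scene","side"): cv2.imwrite(f"pics/{n}1.png",manip.camera(n)[:,:,::-1])
a=cv2.imread("pics/scene1.png")[190:310,300:440];b=cv2.imread("pics/side1.png")[90:210,140:280]
cv2.imwrite("pics/c4.png",np.hstack([cv2.resize(a,(400,343)),cv2.resize(b,(400,343))]))
E
```

```text
shift mm [  0.49 154.2    0.6 ] twist 0.0049 at [474.71 246.45 302.2 ] [-1.57  0.    0.  ] F [ 0.02  0.09 -1.83] t 6.5
shift mm [  0.49 154.2    0.6 ] twist 0.0049 at [474.71 246.45 302.2 ] [-1.57  0.    0.  ] F [ 0.02  0.09 -1.83] t 6.5
shift mm [  0.49 154.2    0.6 ] twist 0.0049 at [474.71 246.45 302.2 ] [-1.57  0.    0.  ] F [ 0.02  0.09 -1.83] t 6.5
-40 [511.03 -79.9 ]
84 [634.26 -66.04]
-30 [520.97 -78.78]
shift mm [  34.72   -0.73 -326.52] twist -0.1071 at [474.71 246.45 302.2 ] [-1.57  0.    0.  ] F [ 0.02  0.09 -1.83] t 6.5
```

View pics/c4.png

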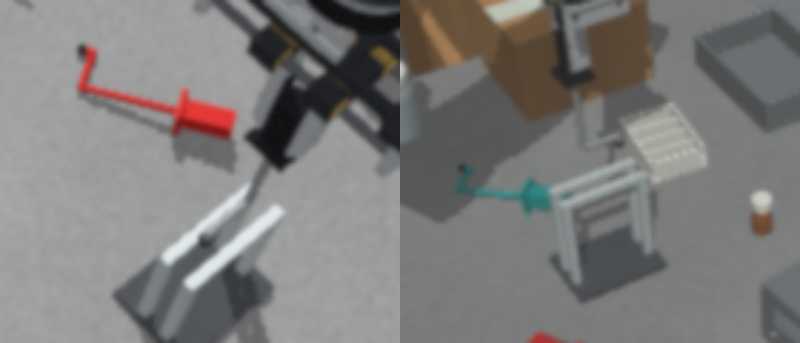

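Request:
play_rows:
  series:
    - [[0.005,0,-0.04],0,1]
    - [[0.01,0,-0.085],-0.02,1]
    - [[0.015,0,-0.13],-0.04,1]
    - [[0.02,0,-0.175],-0.06,1]
    - [[0.025,0,-0.22],-0.08,1]
    - [[0.03,0,-0.265],-0.107,1]
    - [[0.035,0,-0.305],-0.107,1]
    - [[0.035,0,-0.326],-0.107,1]
    - [[0.035,0.04,-0.326],-0.107,1]
    - [[0.035,0.08,-0.326],-0.107,1]
    - [[0.035,0.11,-0.326],-0.107,1]
    - [[0.035,0.125,-0.326],-0.107,1]
    - [[0.035,0.125,-0.326],-0.107,1]
    - [[0.035,0.125,-0.326],-0.107,1]
    - [[0.035,0.125,-0.326],-0.107,1]

```text
clock: 8.1
eef_pos: [511.7, -79.4, 178.7]
eef_rot: [-1.571, -0.001, 0.112]
wrist_force: [-0.3, -0.3, -2.2]
finger_gap: 21.9
```

```bash
python3 - <<'E'
from h import *
O=np.array([595.5,-70.4]);yaw=.112;c,s=np.cos(yaw),np.sin(yaw)
P=O+np.array([c,s])*(-85); to([*P,172],yaw)
p,T,_=tool(); tip=p+T@np.array([45,131.7-6,0]); print("exp tip centre",tip,"in instr",(Ro.from_euler('z',-yaw).as_matrix()@(tip-[*O,0])))
for n in("scene","side"): print(n,proj(cam(n),tip)); cv2.imwrite(f"pics/{n}2.png",manip.camera(n)[:,:,::-1])
def z(n,f,w=80,h=60):
    u,v=proj(cam(f),tip)[0]; u=int(u-40);v=int(v-30)
    c=cv2.resize(cv2.imread(f"pics/{n}.png")[v:v+h,u:u+w],(400,300),interpolation=cv2.INTER_CUBIC)
    for q in range(0,w,10):
        cv2.putText(c,str(u+q),(q*5,8),0,.3,(0,255,255),1)
        for r in range(0,h,10): cv2.circle(c,(q*5,r*5),1,(0,0,255),-1)
    for q in range(0,h,10): cv2.putText(c,str(v+q),(0,q*5+4),0,.3,(0,255,0),1)
    return c
cv2.imwrite("pics/c5.png",cv2.resize(np.hstack([z("scene2","scene"),z("side2","side")]),(800,300)))
E
```

```text
shift mm [-0.75  6.69 -0.37] twist -0.0001 at [511.73 -79.44 178.69] [-1.57 -0.    0.11] F [-0.3  -0.25 -2.24] t 8.1
exp tip centre [556.54 -74.49  53.02] in instr [-39.18   0.29  53.02]
scene [[271.37 215.63]]
side [[278.25 222.12]]
```

View pics/c5.png

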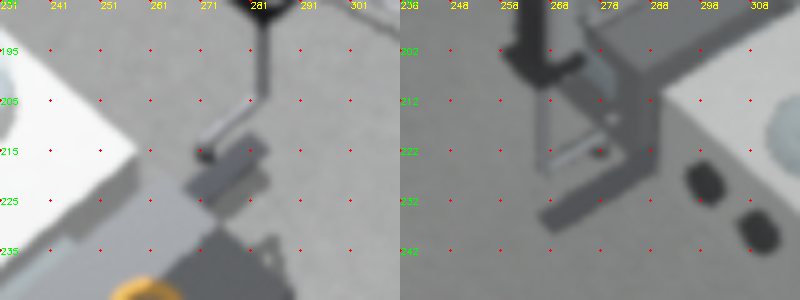

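The tip ball appears at scene (272,216) and side (278,222), within a pixel of where kinematics put it. The tip is on the gap's line, so I'll enter the gap.

Request:
play_rows:
  series:
    - [[0,0.008,0],0,1]
    - [[0,0.015,0],0,1]
    - [[0,0.015,0],0,1]
    - [[0.02,0.015,0],0,1]
    - [[0.04,0.015,0],0,1]
    - [[0.06,0.015,0],0,1]
    - [[0.07,0.015,0],0,1]
    - [[0.07,0.015,0],0,1]

```text
clock: 9.0
eef_pos: [581.6, -71.5, 163.1]
eef_rot: [-1.571, 0.0, 0.112]
wrist_force: [-0.1, -0.0, -2.3]
finger_gap: 22.2
```

```bash
cat >> h.py <<'E'
def st():
    p,T,s=tool(); yaw=.112; q=Ro.from_euler('z',-yaw).as_matrix()@(p+T@np.array([45,131.7,0])-[595.5,-70.4,0])
    print("tip in instr",q,"rot",s["eef_rot"],"F in instr",Ro.from_euler('z',-yaw).as_matrix()@s["wrist_force"],"M",s["moment"],"t",s["clock"],"gap",s["finger_gap"])
E
python3 -c "
from h import *
st()"
```

```text
tip in instr [31.02  0.44 31.37] rot [-1.57  0.    0.11] F in instr [-0.09 -0.03 -2.3 ] M [ 0.05 -0.02 -0.04] t 9.0 gap 22.19325574150475
```

Request:
play_rows:
  series:
    - [[0.02,0,0],0,1]
    - [[0.04,0,0],0,1]
    - [[0.052,0,0],0,1]
    - [[0.052,0,0],0,1]
    - [[0.052,0.003,0],0,1]
    - [[0.052,0.006,0],0,1]
    - [[0.052,0.008,0],0,1]
    - [[0.052,0.008,0],0,1]
    - [[0.052,0.008,0],0,1]

```text
clock: 9.9
eef_pos: [633.1, -65.7, 155.2]
eef_rot: [-1.571, 0.0, 0.112]
wrist_force: [0.0, -0.3, -1.6]
finger_gap: 21.5
```

```bash
python3 -c "
from h import *
st()
for n in('scene','side'): cv2.imwrite(f'pics/{n}3.png',manip.camera(n)[:,:,::-1])"
```

```text
tip in instr [82.88  0.42 23.47] rot [-1.57  0.    0.11] F in instr [-0.01 -0.29 -1.58] M [ 0.02 -0.03  0.04] t 9.9 gap 21.537370852992055
```

Request:
play_rows:
  series:
    - [[0,0.0008,0],0,1]
    - [[0,0.0015,0],0,1]
    - [[0,0.0015,0],0,1]

```text
clock: 10.3
eef_pos: [633.2, -65.7, 153.6]
eef_rot: [-1.571, 0.0, 0.112]
wrist_force: [0.4, 0.5, -0.9]
finger_gap: 21.7
```

Request:
play_rows:
  series:
    - [[0,0.0005,0],0,1]
    - [[0,0.0008,0],0,1]
    - [[0,0.0008,0],0,1]

```text
clock: 10.6
eef_pos: [633.2, -65.7, 152.7]
eef_rot: [-1.571, 0.0, 0.112]
wrist_force: [0.4, -0.3, -1.8]
finger_gap: 21.5
```

Request:
play_rows:
  series:
    - [[0,0.0004,0],0,1]
    - [[0,0.0006,0],0,1]
    - [[0,0.0006,0],0,1]

```text
clock: 10.9
eef_pos: [633.1, -65.7, 152.1]
eef_rot: [-1.571, 0.0, 0.112]
wrist_force: [0.2, -0.0, -1.8]
finger_gap: 21.9
```

Request:
play_rows:
  series:
    - [[0,0.0004,0],0,1]
    - [[0,0.0006,0],0,1]
    - [[0,0.0006,0],0,1]

```text
clock: 11.2
eef_pos: [633.2, -65.7, 151.7]
eef_rot: [-1.571, -0.0, 0.112]
wrist_force: [-0.7, -0.2, -0.1]
finger_gap: 21.6
```

```bash
python3 -c "
from h import *
st()"
```

```text
tip in instr [83.    0.43 19.97] rot [-1.57 -0.    0.11] F in instr [-0.73 -0.08 -0.13] M [0.08 0.09 0.03] t 11.2 gap 21.57189684427042
```

Possible first contact, about 2 N, with the tip at z ≈ 20. I'll continue in 0.3 mm steps.

Request:
play_rows:
  series:
    - [[0,0.0003,0],0,1]
    - [[0,0.0003,0],0,1]
    - [[0,0.0003,0],0,1]

```text
clock: 11.5
eef_pos: [633.2, -65.7, 151.5]
eef_rot: [-1.571, -0.0, 0.112]
wrist_force: [-1.4, 0.0, 1.3]
finger_gap: 22.0
```

Request:
play_rows:
  series:
    - [[0,0.0003,0],0,1]
    - [[0,0.0003,0],0,1]
    - [[0,0.0003,0],0,1]

```text
clock: 11.8
eef_pos: [633.3, -65.7, 151.5]
eef_rot: [-1.571, -0.0, 0.112]
wrist_force: [-2.5, -0.6, 4.5]
finger_gap: 21.5
```

Request:
play_rows:
  series:
    - [[-0.001,0.0004,0],0,1]
    - [[-0.003,0.0004,0],0,1]
    - [[-0.006,0.0004,0],0,1]
    - [[-0.008,0.0004,0],0,1]
    - [[-0.008,0.0004,0],0,1]

```text
clock: 12.3
eef_pos: [625.3, -66.7, 151.3]
eef_rot: [-1.572, -0.001, 0.112]
wrist_force: [1.1, 0.0, 4.2]
finger_gap: 21.5
```

```bash
python3 -c "
from h import *
st()"
```

```text
tip in instr [75.14  0.3  19.67] rot [-1.57 -0.    0.11] F in instr [ 1.11 -0.12  4.22] M [ 0.08 -0.64  0.01] t 12.3 gap 21.535826528423716
```

Request:
play_rows:
  series:
    - [[-0.003,0.0003,0],0,1]
    - [[-0.006,0.0003,0],0,1]
    - [[-0.009,0.0003,0],0,1]
    - [[-0.012,0.0003,0],0,1]
    - [[-0.012,0.0003,0],0,1]

```text
clock: 12.8
eef_pos: [613.1, -68.1, 151.4]
eef_rot: [-1.572, -0.002, 0.112]
wrist_force: [1.5, 1.2, 6.0]
finger_gap: 21.7
```

```bash
python3 -c "
from h import *
st()"
```

```text
tip in instr [63.01  0.21 19.73] rot [-1.57 -0.    0.11] F in instr [1.65 1.02 5.98] M [ 0.11 -0.76  0.01] t 12.8 gap 21.651886161878696
```

Request:
play_rows:
  series:
    - [[-0.003,0.0002,0],0,1]
    - [[-0.006,0.0002,0],0,1]
    - [[-0.009,0.0002,0],0,1]
    - [[-0.012,0.0002,0],0,1]
    - [[-0.012,0.0002,0],0,1]

```text
clock: 13.3
eef_pos: [600.9, -69.5, 151.4]
eef_rot: [-1.572, -0.002, 0.112]
wrist_force: [1.8, 0.1, 5.3]
finger_gap: 21.7
```

```bash
python3 -c "
from h import *
st()"
```

```text
tip in instr [50.77  0.15 19.76] rot [-1.57 -0.    0.11] F in instr [ 1.78 -0.15  5.26] M [ 0.15 -0.73  0.04] t 13.3 gap 21.726747360972364
```

Request:
play_rows:
  series:
    - [[-0.004,0.0002,0],0,1]
    - [[-0.008,0.0002,0],0,1]
    - [[-0.012,0.0002,0],0,1]
    - [[-0.016,0.0002,0],0,1]
    - [[-0.016,0.0002,0],0,1]

```text
clock: 13.8
eef_pos: [584.7, -71.4, 151.4]
eef_rot: [-1.572, -0.003, 0.112]
wrist_force: [2.2, -0.1, 6.4]
finger_gap: 21.8
```

```bash
python3 -c "
from h import *
st()"
```

```text
tip in instr [34.47  0.08 19.87] rot [-1.57 -0.    0.11] F in instr [ 2.21 -0.37  6.35] M [ 0.11 -0.68  0.03] t 13.8 gap 21.758108742422696
```

Request:
play_rows:
  series:
    - [[-0.004,0.0001,0],0,1]
    - [[-0.008,0.0001,0],0,1]
    - [[-0.012,0.0001,0],0,1]
    - [[-0.016,0.0001,0],0,1]
    - [[-0.016,0.0001,0],0,1]

```text
clock: 14.3
eef_pos: [568.3, -73.3, 151.5]
eef_rot: [-1.572, -0.003, 0.112]
wrist_force: [0.9, -0.5, 6.0]
finger_gap: 22.0
```

```bash
python3 -c "
from h import *
st()"
```

```text
tip in instr [18.    0.02 19.97] rot [-1.57 -0.    0.11] F in instr [ 0.82 -0.62  5.96] M [ 0.16 -0.64 -0.05] t 14.3 gap 21.951913278326018
```

Request:
play_rows:
  series:
    - [[-0.004,0.0001,0],0,1]
    - [[-0.008,0.0001,0],0,1]
    - [[-0.012,0.0001,0],0,1]
    - [[-0.016,0.0001,0],0,1]
    - [[-0.016,0.0001,0],0,1]

```text
clock: 14.8
eef_pos: [551.9, -75.1, 151.6]
eef_rot: [-1.572, -0.003, 0.112]
wrist_force: [1.0, 0.0, 6.0]
finger_gap: 21.5
```

```bash
python3 -c "
from h import *
st()
for n in('scene','side'): cv2.imwrite(f'pics/{n}4.png',manip.camera(n)[:,:,::-1])
snap('w4')
a=cv2.imread('pics/scene4.png')[190:250,230:310];b=cv2.imread('pics/side4.png')[185:245,240:320]
z=lambda a:cv2.resize(a,(400,300),interpolation=cv2.INTER_CUBIC)
cv2.imwrite('pics/c6.png',np.vstack([np.hstack([z(a),z(b)]),np.hstack([z(cv2.imread('pics/w4.png')[120:300,160:400]),z(cv2.imread('pics/w4.png'))])]))"
```

```text
tip in instr [ 1.55 -0.04 20.07] rot [-1.57 -0.    0.11] F in instr [ 1.04 -0.07  6.01] M [ 0.11 -0.66  0.  ] t 14.8 gap 21.520092780827426
w4 [551.94 -75.14 151.6 ] [-1.57 -0.    0.11] 14.9
```

View pics/c6.png

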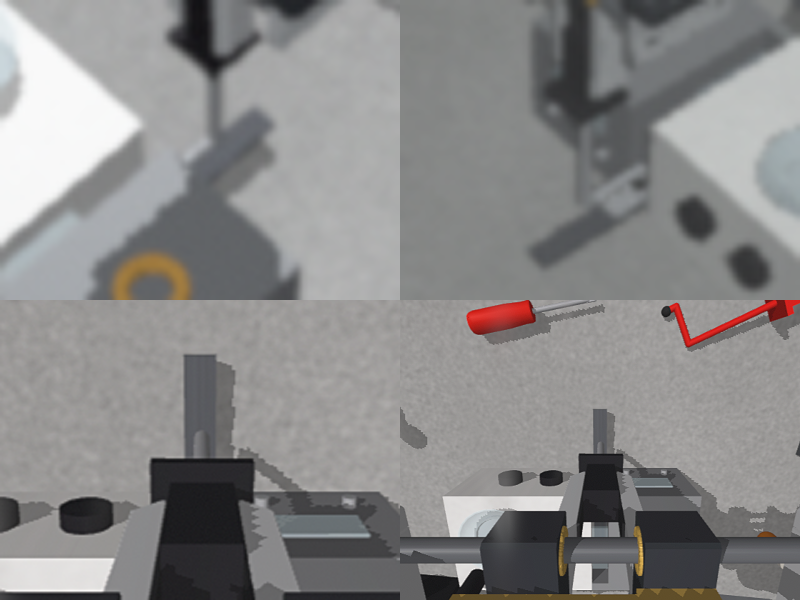

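The side crop shows the bright bar sliding out under the tip; its near end is at about side (280.6,227). The drag is working.

Request:
play_rows:
  series:
    - [[-0.004,0.0001,0],0,1]
    - [[-0.008,0.0001,0],0,1]
    - [[-0.012,0.0001,0],0,1]
    - [[-0.016,0.0001,0],0,1]
    - [[-0.016,0.0001,0],0,1]

```text
clock: 15.45
eef_pos: [535.6, -77.0, 151.7]
eef_rot: [-1.572, -0.003, 0.112]
wrist_force: [1.8, 0.3, 6.5]
finger_gap: 21.6
```

```bash
python3 -c "
from h import *
st()
a=plane(cam('side'),(280.6,227),17);print(Ro.from_euler('z',-.112).as_matrix()@(a-[595.5,-70.4,0]))"
```

```text
tip in instr [-14.8   -0.06  20.17] rot [-1.57 -0.    0.11] F in instr [1.77 0.07 6.47] M [ 0.13 -0.71  0.03] t 15.45 gap 21.55009792476966
[-26.32   3.03  17.  ]
```

Request:
play_rows:
  series:
    - [[-0.004,0.0001,0],0,1]
    - [[-0.008,0.0001,0],0,1]
    - [[-0.012,0.0001,0],0,1]
    - [[-0.016,0.0001,0],0,1]
    - [[-0.016,0.0001,0],0,1]

```text
clock: 15.95
eef_pos: [519.2, -78.8, 151.7]
eef_rot: [-1.572, -0.004, 0.112]
wrist_force: [2.1, -0.2, 7.1]
finger_gap: 21.9
```

Request:
play_rows:
  series:
    - [[-0.004,0,0],0,1]
    - [[-0.008,0,0],0,1]
    - [[-0.012,0,0],0,1]
    - [[-0.016,0,0],0,1]
    - [[-0.016,0,0],0,1]

```text
clock: 16.45
eef_pos: [502.8, -80.7, 151.9]
eef_rot: [-1.573, -0.004, 0.111]
wrist_force: [1.5, -0.2, 6.8]
finger_gap: 21.6
```

```bash
python3 -c "
from h import *
st()"
```

```text
tip in instr [-47.75  -0.1   20.38] rot [-1.57 -0.    0.11] F in instr [ 1.51 -0.39  6.81] M [ 0.11 -0.67  0.  ] t 16.45 gap 21.58946451923309
```

Request:
play_rows:
  series:
    - [[0,-0.001,0],0,1]
    - [[0,-0.004,0],0,1]
    - [[0,-0.015,0],0,1]
    - [[0,-0.04,0],0,1]
    - [[0,-0.08,0],0,1]
    - [[0,-0.12,0],0,1]
    - [[0,-0.152,0],0,1]
    - [[0,-0.152,0],0,1]
    - [[0,-0.152,0],0,1]
    - [[0,-0.152,0],0,1]

```text
clock: 17.45
eef_pos: [501.6, -80.4, 302.5]
eef_rot: [-1.572, -0.002, 0.111]
wrist_force: [0.3, 0.1, -2.1]
finger_gap: 21.6
```

```bash
python3 - <<'E'
from h import *
st(); to([475.1,246.7,303],0.005)
snap("w5")
for n in('scene','side'): cv2.imwrite(f'pics/{n}5.png',manip.camera(n)[:,:,::-1])
p,T,_=tool(); tip=p+T@np.array([45,125.7,0])
z=lambda a:cv2.resize(a,(400,300),interpolation=cv2.INTER_CUBIC)
def c(n,u,v):
    u,v=int(u)-40,int(v)-30; print(n,"crop origin",u,v); return z(cv2.imread(f'pics/{n}5.png')[v:v+60,u:u+80])
b=[547,-76,17]
for n in('scene','side'): print(n,"tip exp",proj(cam(n),tip)[0],"bar exp",proj(cam(n),b)[0])
cv2.imwrite('pics/c7.png',np.vstack([np.hstack([c(n,*proj(cam(n),b)[0]) for n in('scene','side')]),np.hstack([c(n,*proj(cam(n),tip)[0]) for n in('scene','side')])]))
E
```

```text
tip in instr [-49.25   0.41 170.84] rot [-1.57 -0.    0.11] F in instr [ 0.28  0.11 -2.07] M [ 0.1   0.01 -0.03] t 17.45 gap 21.64067864342626
shift mm [ 10.06  -0.81 328.02] twist 0.1064 at [501.56 -80.4  302.46] [-1.57 -0.    0.11] F [ 0.26  0.14 -2.07] t 17.45
w5 [501.56 -80.4  302.46] [-1.57 -0.    0.11] 17.45
scene tip exp [273.41 188.17] bar exp [273.83 219.98]
side tip exp [276.34 196.1 ] bar exp [275.83 230.95]
scene crop origin 233 189
side crop origin 235 200
scene crop origin 233 158
side crop origin 236 166
```

View pics/c7.png

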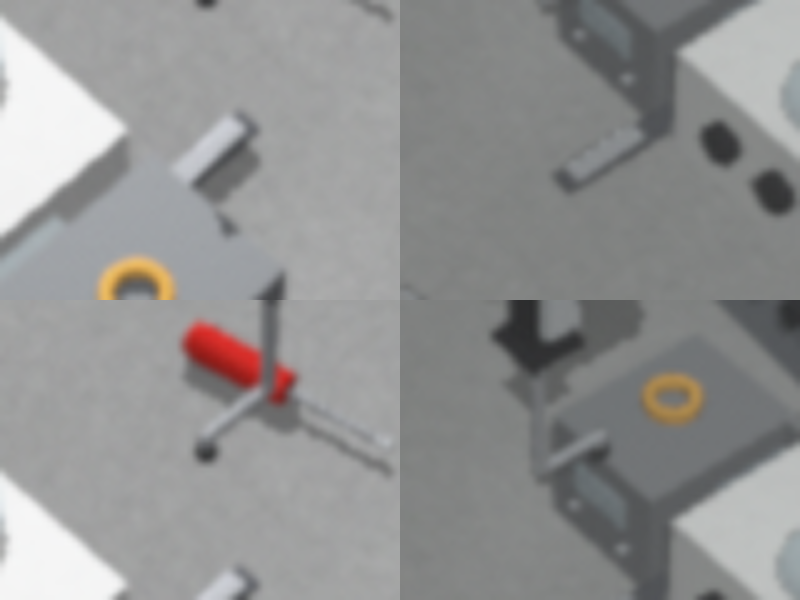

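The bar lies flat on the strip, clear of the mouth. The rod hasn't slipped in the grip: its tip is within 1 px of prediction. I'll return it to the rack.

Request:
play_rows:
  series:
    - [[0.001,-0.001,0.04],0.01,1]
    - [[0.002,-0.001,0.085],0.03,1]
    - [[0.004,-0.001,0.13],0.05,1]
    - [[0.005,-0.001,0.175],0.07,1]
    - [[0.007,-0.001,0.22],0.09,1]
    - [[0.008,-0.001,0.265],0.106,1]
    - [[0.01,-0.001,0.305],0.106,1]
    - [[0.01,-0.001,0.328],0.106,1]
    - [[0.01,-0.001,0.328],0.106,1]
    - [[0.01,-0.001,0.328],0.106,1]
    - [[0.01,-0.001,0.328],0.106,1]

```text
clock: 18.7
eef_pos: [475.4, 245.7, 303.3]
eef_rot: [-1.572, -0.002, 0.004]
wrist_force: [0.5, -0.5, -1.2]
finger_gap: 21.9
```

```bash
python3 -c "
from h import *
to([475.1,246.7,148.7],0.005)"
```

```text
shift mm [ -0.65 154.58   1.14] twist -0.0005 at [475.45 245.74 303.28] [-1.57 -0.    0.  ] F [ 0.48 -0.47 -1.17] t 18.7
```

Request:
play_rows:
  series:
    - [[-0.0005,0,0.001],0,1]
    - [[-0.0005,0.015,0.001],0,1]
    - [[-0.0005,0.03,0.001],0,1]
    - [[-0.0005,0.05,0.001],0,1]
    - [[-0.0005,0.07,0.001],0,1]
    - [[-0.0005,0.09,0.001],0,1]
    - [[-0.0005,0.11,0.001],0,1]
    - [[-0.0005,0.13,0.001],0,1]
    - [[-0.0005,0.145,0.001],0,1]
    - [[-0.0005,0.145,0.001],0,1]
    - [[-0.0005,0.145,0.001],0,1]

```text
clock: 19.8
eef_pos: [475.5, 246.2, 158.9]
eef_rot: [-1.572, -0.002, 0.004]
wrist_force: [0.4, -0.2, -1.7]
finger_gap: 21.6
```

Request:
play_rows:
  series:
    - [[0,0.004,0],0,1]
    - [[0,0.007,0],0,1]
    - [[0,0.009,0],0,1]
    - [[0,0.009,0],0,1]
    - [[0,0.009,0],0,1]

```text
clock: 20.3
eef_pos: [475.6, 246.2, 150.0]
eef_rot: [-1.572, -0.002, 0.004]
wrist_force: [0.7, 0.1, -1.8]
finger_gap: 22.1
```

Request:
play_rows:
  series:
    - [[0,0.0008,0],0,1]
    - [[0,0.0013,0],0,1]
    - [[0,0.0013,0],0,1]
    - [[0,0.0013,0],0,1]

```text
clock: 20.7
eef_pos: [475.6, 246.2, 148.7]
eef_rot: [-1.572, -0.002, 0.004]
wrist_force: [-0.7, 0.2, -1.2]
finger_gap: 21.7
```

Request:
play_rows:
  series:
    - [[0,0,0],0,0.6]
    - [[0,0,0],0,0.4]
    - [[0,0,0],0,0.2]
    - [[0,0,0],0,0]
    - [[0,0,0],0,0]
    - [[0,0,0],0,0]
    - [[0,0,0],0,0]
    - [[0,0,0],0,0]

```text
clock: 21.5
eef_pos: [475.6, 246.3, 148.7]
eef_rot: [-1.572, -0.002, 0.004]
wrist_force: [0.3, 0.3, -0.0]
finger_gap: 82.1
```

Request:
play_rows:
  series:
    - [[0,-0.02,0],0,0]
    - [[0,-0.05,0],0,0]
    - [[0,-0.09,0],0,0]
    - [[0,-0.13,0],0,0]
    - [[-0.03,-0.15,0],0,0]
    - [[-0.045,-0.15,0],0,0]
    - [[-0.045,-0.15,0],0,0]
    - [[-0.045,-0.15,0],0,0]
    - [[-0.045,-0.15,0],0,0]
    - [[-0.045,-0.15,0],0,0]
    - [[-0.045,-0.15,0],0,0]
    - [[-0.045,-0.15,0],0,0]

```text
clock: 22.7
eef_pos: [430.4, 246.2, 298.3]
eef_rot: [-1.572, -0.002, 0.004]
wrist_force: [-0.4, -0.5, 0.3]
finger_gap: 93.9
```

```bash
python3 - <<'E'
from h import *
snap("w6")
for n in('scene','side'): cv2.imwrite(f'pics/{n}6.png',manip.camera(n)[:,:,::-1])
a=cv2.imread('pics/scene6.png')[140:380,160:480]
z=lambda a:cv2.resize(a,(400,300),interpolation=cv2.INTER_CUBIC)
cv2.imwrite('pics/c8.png',np.vstack([np.hstack([z(a),z(cv2.imread('pics/side6.png')[110:290,150:390])]),np.hstack([z(cv2.imread('pics/w6.png')[170:290,200:360]),z(cv2.imread('pics/side6.png')[130:205,160:260])])]))
c=cam("wrist"); im=cv2.imread('pics/w6.png'); m=(im[150:330,220:340].max(2)<45).astype(np.uint8)
k=max(cv2.findContours(m,0,2)[0],key=cv2.contourArea);x,y,w,h=cv2.boundingRect(k);print(x+220,y+150,w,h)
print("flange near edge",plane(c,(x+220,y+150),141),plane(c,(x+w+220,y+150),141))
E
```

```text
w6 [430.43 246.15 298.33] [-1.57 -0.    0.  ] 22.7
265 216 34 47
flange near edge [454.8  230.15 141.  ] [454.64 265.25 141.  ]
```

View pics/c8.png

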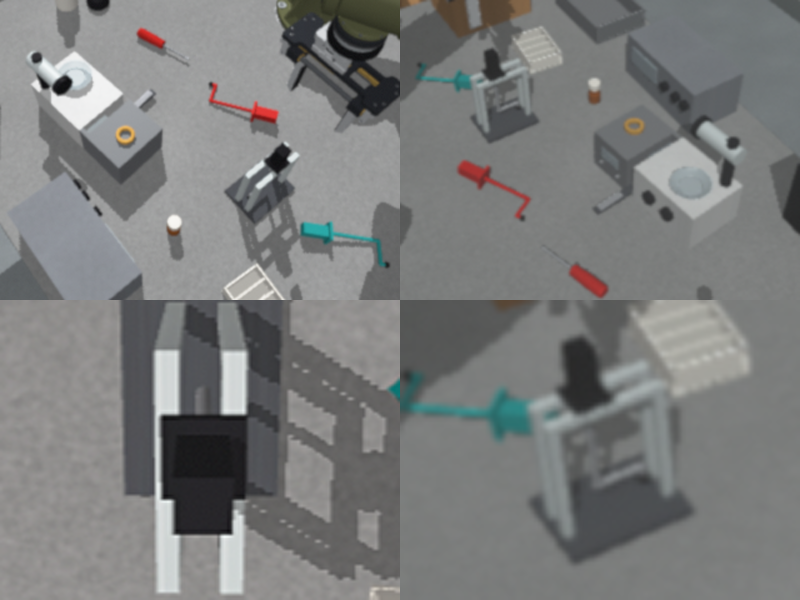

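The rod hangs upright in its place. Its flange's near edge is at x 454.7, y 230–265, within about 1 mm of where it started. The bar lies on the strip outside the mouth, and nothing else looks moved. Handing in.

```bash
python3 -c "
from cell import manip
print(manip.sign_off())"
```

```text
the job is handed in; nothing more can be done
None
```

The bar is out of the gap and the rod is back in its rack. I handed the job in at about 23 s; no verdict was reported.

- **Drag:** I pressed the rod on the middle of the bar and drew it about 131 mm along the gap. After each short step the wrist force showed 6–9 N of pressing. I only saw the force at the end of each step, not between.
- **Bar:** The last pictures show it lying flat on the strip, wholly outside the mouth. Its centre should be about 48 mm out, judged from the tip position. I measured the bar directly only once, partway out, and that agreed within about 1 mm.
- **Rod:** It hangs upright and released in the rack. Its flange is within about 1 mm of where it started, and the gripper is clear of it.
- **Other things on the bench:** None visible in the last pictures looks moved. I did not measure this, and the bottle and mouse were mostly outside the last crops.
- **Checks that disagreed:** The two-view rail heights scattered from 127 to 142 mm (mean about 137) against the stated 135. The gap's mouth measured 22 mm instead of 20. I took both as pixel noise and used the stated values; contact came at tip height 20 mm, as expected.

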